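# Log the glass calibration plate at the code reader

### The job

The ring gauge that was logged last still lies under the code reader: set it down in the open drawer and slide that drawer fully shut. Then take the glass calibration plate out of its rack by its frosted end (the end with the notched corner), never touching the clear glass, and finish holding it still in front of the reader, label side up: the label uncovered, centred on the lens, facing it squarely, about 16 cm away. Keep holding it there, and leave everything else where it is.

Things in the scene. Friction and masses are not known exactly. Their poses are not given: they have to be found in the camera images.
- ring_gauge: Black ring gauge (a flat disc with a bore), 45 mm diameter, 16 mm high, 160 g, lying flat on the reader's base plate. Origin: centre of its underside. Grasp it across its outside.
- drawer_unit: Fixed steel unit of four drawers, 190 mm deep, 300 wide, 165 high, fronts facing its -x (to the robot). Origin: middle of its underside; carcass from x = -86 to +104 mm. The upper right drawer (at its -y) stands open; the others are shut and stay so. A tin (37 mm high) and a micrometer lie on the back half of its top.
- drawer_unit_drawer_4 (a joint): Slide of the upper right drawer: 0 = fully shut, grows to 0.105 m as it comes out along the unit's -x. Friction about 2 N; it stays where it is left and stops hard at 0. It is pushed shut by its front. Its centre line is at y = -75 mm of the unit, and its floor centre at x = +10 mm when shut. The small screws seen in it are flat on the floor and not in the way.
- drawer_floor (a point): Centre of that drawer's inner floor (moves with it, axes as the unit's). Inside: 136 mm wide (y), 170 mm long (x), walls 53 mm high. Front panel: outer face 98 mm towards -x from here, 144 mm wide, top edge 72 mm above the floor; knob at its middle, 18 mm round, 24 mm above the floor, 16 mm proud. Only the drawn-out part is open above; the carcass top is 78 mm above the floor.
- rack: Wooden rack, fixed, 84 x 58 mm, 24 mm high. Origin: centre of its underside. Two grooves along its y at x = -20 and +20 mm, 12 mm wide, floor 8 mm above the table, 16 mm deep. One holds the glass plate, the other the steel parallel (either way round).
- plate: Glass plate 10 mm thick (x), 100 long (y), 60 high (z), 150 g, on its long edge in a groove of the rack. Origin: centre of its underside. Label face +x. Frosted white end y = 12 to 50 mm, its top outer corner notched (cut off 10 mm): top right as one faces the label. Clear glass with a fine grid, y = -50 to 12: do not touch. Label in the lower 28 mm of the frosted end, upper 32 mm for gripping.
- label (a point): Centre of the label (paper square with a black dot code, 30 x 23 mm) on the plate's +x face: x = +5, y = +31, z = +14 mm in the plate's frame.
- grip_band (a point): Middle of the part of the frosted end meant for gripping across the 10 mm thickness: x = 0, y = +31, z = +50 mm in the plate's frame.
- reader: Code reader on a stand, fixed. Origin: on the table under the head. Aluminium base plate 6 mm thick, 120 mm wide, from x = -250 to +90 mm; round column at x = +60 mm, 366 mm high; the grey head is at x = -70 to +30 mm, z = 235 to 350 mm and looks down and forward (towards its -x) at 45 degrees.
- lens (a point): Centre of the reader's lens, 270 mm above the table, 50 mm towards -x from the reader's origin. Its z axis is the line of sight, sloping 45 degrees down towards the reader's -x; its y axis is level.
- parallel_1: Steel parallel, 10 x 100 x 26 mm high, standing on edge in the other groove of the rack. Origin: centre of its underside. To be left alone.
- bushing_1: Small steel bushing, 21 mm diameter, 24 mm high, standing on the table, loose. To be left alone.
- marker_2: White marker pen with a red cap, 13 x 134 x 13 mm, lying on the table, loose. To be left alone.
Not all that is in view belongs to the job. Of the things that look like the ring_gauge, the larger one is meant. Several things have the shape of the rack; the one meant has the colours described above.

How it is judged:
By the outcome, as a careful person would: the job done as asked, in the order asked, and still so for the second after the job is handed in, while the arm keeps its last pose, push and grip.
It also fails if it takes over 58 s, if anything falls off the work surface, if the arm or the gripper's body presses on something with over 40 N, if the wrist force passes 120 N, or if a joint passes its speed limit or range.

### The arm

A 7-joint arm with a two-finger parallel gripper is mounted at the origin on the work surface; the furniture and walls round the work are solid. World frame = base frame: x ahead of the robot, y to its left, z up, the work surface at z = 0. Lengths are in mm, angles in rad, forces in N, time in s.
With the tool pointing down it reaches from about 400 to 900 mm from the base axis. Payload 5.6 kg.
Tool frame: the origin (TCP) lies midway between the tips of the shut fingers; the grasp point (between the pads) lies 19 mm behind it; z points along the fingers, y is the line along which they close (so a half turn about z gives the same grasp; the last joint's range is limited). The gripper opens to 92 mm and grips with 3 to 60 N. Pads are 20 mm wide; open, the fingers measure 128 mm over their backs; the gripper's body (75 mm by 189 mm) begins 69 mm behind the grasp point.
Start: joints at [-1.16, 0.468, -0.012, 1.603, 0.006, 1.071, -0.056], TCP at [284.99, 584.2, 214.592] pointing down, gripper open.
Joint ranges: [-2.53, 2.53], [-0.31, 2.02], [-1.57, 1.55], [0.28, 2.44], [-1.29, 4.43], [0.15, 1.84], [-2.92, 2.92]. Speed limits (rad/s): [2.57, 2.57, 3.14, 3.14, 3.14, 3.14, 3.14].

### API

Orientations are given as a rotation vector (axis times angle).
In Python, from cell import robot, grip, kin, viewer gives the robot as it stands. Calls block until the motion is done:
- robot.movep(position, orientation): joint-space move of the TCP to a pose.
- robot.servo_line(position, feed=150, rotation=None): straight line of the TCP; rotation=None keeps the orientation; feed is the mean speed in mm/s.
- robot.goto_joints(angles): joint-space move.
- grip(opening, newtons=None): opening from 0.0 (shut) to 1.0 (fully open); newtons is the grip in N (None keeps the last); returns when the fingers have stopped.
- robot.hold(seconds).
- kin.ik(position, orientation): joint angles nearest the present ones, or None.
- robot.observe(): the state.
- viewer.read_camera(name): name is "scene" or "side" or "wrist"; returns the picture (480x640x3 uint8, red, green, blue); there is no depth.
- viewer.camera_info(name): a dict with "camera_matrix" (3x3 intrinsics, pixels), "k1" (the pictures are not rectified: a ray, as slopes to the right and down, at radius r is drawn at 1 + k1 r^2 times it, then the intrinsics apply), "R" (3x3) and "t" (3): a world point X has camera coordinates R X + t. Camera axes: x right, y down, z forward; pixel columns grow to the right and rows downward; lengths in mm; the calibration is good to about 2 mm. A picture is of the moment at which its call begins: read the wrist's pose just before it. camera_info takes no time and is no camera call; for the wrist camera it gives the pose at the moment of the call.
A pose or a line that the arm cannot do raises robot.IKError and nothing moves.
- robot.job_done(): hands the job in; it is judged then, once.
Trained networks look in the newest picture that a camera, given by its name, has taken for a name from the list of things; names that differ only in an ending like _2 or _b are one class to them, and where a whole thing is asked for, a point or a joint stands for the part that bears it (a point fixed in the world has none). Each returns a list of dicts, best first, with "confidence" (0 to 1); they miss things now and then, are a little off and sometimes report something else, mostly with a low value. They report only what shows in the picture. A call takes as long as a camera call. They do not tell look-alikes from the thing itself.
- viewer.silhouettes(name, camera): "mask" (480x640 bool, what is visible of it).
- viewer.pinpoint(name, camera): "at" ([x, y, z] in mm, in the coordinates of the camera as it stood for that picture, good to about 4 mm: a listed point, or the origin of a listed thing).
The state is a dict: "t": time; "joints": joint angles; "joint_velocities": joint speeds; "joint_torque": joint torques, N m; "tcp_pos": TCP position; "tcp_rot": TCP orientation; "contact_force": force on the tool from outside, world axes, zero at the start; "wrist_torque": the same for the moment, N m; "grip_width": opening from 0.0 (shut) to 1.0 (fully open); "grip_force": force on a finger pad.
Only numpy, scipy, OpenCV 4.12 (cv2) and the standard library are available. Lean on these libraries where they do the work, as an engineer would, in place of code of your own. Each camera call takes 0.05 s, during which the arm holds its last target. There are 200 camera calls.

## Working session

There is one attempt and no reset: what is moved stays moved. The work goes in short steps, each a Python script; the robot and the scene stay as the last script left them, time stands still between calls to the robot, and variables do not carry over. Pictures are saved under pics/ and viewed, at most 10 in all, crops included, and the job is handed in when it is done.

```bash
ls; mkdir -p pics; cat > h.py <<'E'
import numpy as np, cv2
from scipy.spatial.transform import Rotation as Ro
from cell import robot, grip, kin, viewer
def w(name,cam,ci):
    out=[]
    for d in viewer.pinpoint(name,cam):
        R=np.array(ci["R"]);t=np.array(ci["t"])
        out.append((round(d["confidence"],2),np.round(R.T@(np.array(d["at"])-t),1)))
    return out
def pix(X,ci):
    K=np.array(ci["camera_matrix"]);c=np.array(ci["R"])@np.array(X)+np.array(ci["t"])
    s=c[:2]/c[2];s=s*(1+ci["k1"]*(s@s));return K[:2,:2]@s+K[:2,2]
def ray(p,ci):
    K=np.array(ci["camera_matrix"]);d=np.linalg.solve(K,[p[0],p[1],1])[:2];s=d.copy()
    for _ in range(20): s=d/(1+ci["k1"]*(s@s))
    R=np.array(ci["R"]);return -R.T@np.array(ci["t"]),R.T@np.array([s[0],s[1],1])
def onz(p,z,ci):
    o,d=ray(p,ci);return o+d*(z-o[2])/d[2]
E
python3 - <<'E'
from h import *
ims=[]
for c in ["scene","side"]:
    ci=viewer.camera_info(c);im=viewer.read_camera(c);cv2.imwrite(f"pics/{c}0.png",im[:,:,::-1])
    print(c)
    for n in ["ring_gauge","drawer_unit","drawer_floor","rack","plate","label","grip_band","reader","lens","parallel_1","bushing_1","marker_2"]:
        print(n,w(n,c,ci))
print(robot.observe()["t"])
E
```

```text
pics
scene
ring_gauge [(0.42, array([ 6.995e+02, -3.612e+02,  3.000e-01]))]
drawer_unit [(0.88, array([7.645e+02, 7.270e+01, 7.000e-01]))]
drawer_floor [(0.83, array([684.1, -10.7,  83.3]))]
rack [(0.63, array([445.9, 221.3,  -1.7]))]
plate [(0.74, array([441.7, 235.6,  11.1]))]
label [(0.62, array([470.6, 249.4,  22.8])), (0.53, array([762.5,  72.6,   0.9]))]
grip_band []
reader [(0.71, array([ 698.6, -361.2,   -1.8]))]
lens []
parallel_1 [(0.65, array([462.1, 201. ,   6.4]))]
bushing_1 [(0.64, array([409.6, -35.8,  -0.5]))]
marker_2 [(0.65, array([ 362.4, -169.8,    4.2]))]
side
ring_gauge [(0.58, array([ 552.6, -216.4,    5.7]))]
drawer_unit [(0.6, array([765.8,  71.8,   4.6]))]
drawer_floor [(0.58, array([680.5, -14.1,  92.7]))]
rack [(0.97, array([552.9,  98.8,   4.9])), (0.63, array([447. , 218.1,   1.7]))]
plate [(0.75, array([443.4, 240.2,   9.8]))]
label [(0.91, array([474.7, 240.9,  21.6]))]
grip_band [(0.78, array([469.9, 252. ,  60.9])), (0.22, array([683.8, -13.3,  91.6]))]
reader [(0.92, array([ 7.070e+02, -3.572e+02, -5.000e-01])), (0.72, array([767.2,  68.3,   2.5]))]
lens [(0.61, array([ 672. , -320.9,  266.3]))]
parallel_1 [(0.59, array([464.1, 203.6,   9.9]))]
bushing_1 [(0.63, array([410.6, -31. ,  -0. ]))]
marker_2 [(0.74, array([ 360.5, -170.6,   -1.2]))]
1.3
```

View pics/scene0.png

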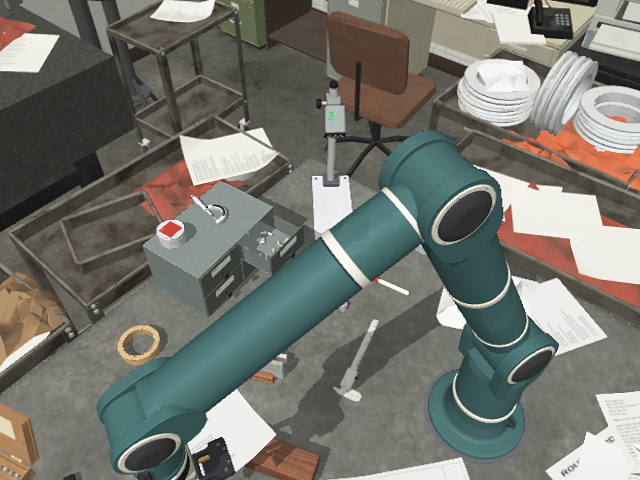

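View pics/side0.png

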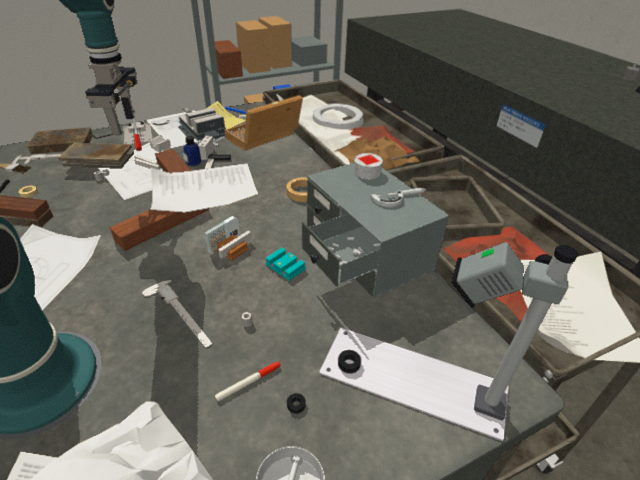

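The orange rack holds the plate, whose white end is to the right at (232,228), and the parallel. The teal rack at (285,263) is a decoy. The larger ring is on the base plate at (349,361), the smaller one on the table at (296,403). The drawer is open at (355,248).

```bash
python3 - <<'E'
from h import *
ci=viewer.camera_info("side")
print("cam",ci["R"],ci["t"])
for p in [(343,331),(320,374),(503,436)]: print("plate",p,onz(p,6,ci).round(1))
for p in [(309,181),(376,219),(447,213),(362,158)]: print("unit top",p,onz(p,165,ci).round(1))
print("front",[onz(p,159,ci).round(1) for p in [(304,229),(338,266)]])
print("ring",onz((349,361),22,ci).round(1), onz((296,403),10,ci).round(1))
cw=viewer.camera_info("wrist");T=Ro.from_rotvec(robot.observe()["tcp_rot"]).as_matrix()
R=np.array(cw["R"]);c=-R.T@np.array(cw["t"]);print("wrist cam in tool",T.T@(c-np.array(robot.observe()["tcp_pos"])),"axes",(T.T@R.T).round(2),cw["camera_matrix"],T.round(2))
# rough final-pose reach test
for yaw in (-45,-40,-50):
  Rr=Ro.from_euler('z',yaw,degrees=True).as_matrix();o=np.array([702,-360,0])
  n=np.array([.7071,0,.7071]);lab=np.array([-50-113.1,0,270-113.1])
  for nm,t in [("dn",[.7071,0,-.7071]),("py",[0,1,0]),("my",[0,-1,0])]:
    t=np.array(t)
    for s in (1,-1):
      y=s*n;M=Rr@np.c_[np.cross(y,t),y,t]
      tcp=o+Rr@(lab-n*5-t*(36-19))
      q=kin.ik(tcp,Ro.from_matrix(M).as_rotvec());print(yaw,nm,s,tcp.round(),None if q is None else np.round(q,2))
E
```

```text
cam [[ 0.90130115 -0.43296854  0.01394571]
 [-0.26307614 -0.5726487  -0.77644344]
 [ 0.34416158  0.69614058 -0.63003263]] [-523.8568098   266.22826289  810.36701776]
plate (343, 331) [ 583.3 -144.     6. ]
plate (320, 374) [ 493.5 -216.5    6. ]
plate (503, 436) [ 721.8 -461.3    6. ]
unit top (309, 181) [660.8 189.3 165. ]
unit top (376, 219) [726.4 -13.4 165. ]
unit top (447, 213) [883.9 -60.4 165. ]
unit top (362, 158) [840.1 237.  165. ]
front [array([572.1,  26.6, 159. ]), array([ 582.6, -106.5,  159. ])]
ring [ 551.5 -223.8   22. ] [ 426.6 -254.4   10. ]
wrist cam in tool [ 8.48032161e+01  1.65258771e-02 -1.70102408e+02] axes [[ 0.   -0.95 -0.3 ]
 [ 1.    0.    0.  ]
 [-0.   -0.3   0.95]] [[388.84512229   0.         317.70108187]
 [  0.         388.84512229 238.72882327]
 [  0.           0.           1.        ]] [[-0.9   0.44  0.  ]
 [ 0.44  0.9  -0.  ]
 [-0.   -0.   -1.  ]]
-45 dn 1 [ 576. -234.  165.] [-0.29  0.34  0.44  2.29  1.81  0.35 -2.42]
-45 dn -1 [ 576. -234.  165.] [-0.31  0.34  0.46  2.29  1.81  0.34  0.72]
-45 py 1 [ 572. -254.  153.] [ 1.25  1.05 -0.45  1.79 -1.2
[... 339 characters left out ...]
[-0.2   0.31  0.41  2.32  2.12  0.3   0.55]
-40 py 1 [ 563. -266.  153.] [ 1.1   1.02 -0.23  1.72 -1.24  1.51  1.9 ]
-40 py -1 [ 563. -266.  153.] [ 1.1   1.02 -0.23  1.72 -1.24  1.51 -1.24]
-40 my 1 [ 585. -240.  153.] [-0.46  1.32  0.75  1.27  0.47  1.73 -1.44]
-40 my -1 [ 585. -240.  153.] [-0.41  1.28  0.65  1.27  0.54  1.76  1.65]
-50 dn 1 [ 587. -223.  165.] [-0.4   0.38  0.51  2.24  1.55  0.38 -2.29]
-50 dn -1 [ 587. -223.  165.] [-0.35  0.37  0.44  2.23  1.55  0.41  0.86]
-50 py 1 [ 582. -243.  153.] [ 1.41  1.12 -0.67  1.86 -1.18  1.07  1.93]
-50 py -1 [ 582. -243.  153.] [ 1.41  1.12 -0.67  1.86 -1.18  1.07 -1.22]
-50 my 1 [ 608. -221.  153.] None
-50 my -1 [ 608. -221.  153.] None
```

```bash
python3 - <<'E'
from h import *
M=np.c_[[-1,0,0],[0,1,0],[0,0,-1]].astype(float)
robot.movep([540,-80,300],Ro.from_matrix(M).as_rotvec());robot.hold(.3)
o=robot.observe();print(o["t"],np.round(o["tcp_pos"],1),np.round(o["joints"],2))
ci=viewer.camera_info("wrist");im=viewer.read_camera("wrist");cv2.imwrite("pics/w1.png",im[:,:,::-1])
np.save("ci1.npy",ci,allow_pickle=True)
for n in ["ring_gauge","drawer_unit","drawer_floor","rack","plate","label","grip_band","reader","lens","parallel_1","bushing_1","marker_2"]:
    print(n,w(n,"wrist",ci))
print(robot.observe()["t"])
E
```

```text
4.1417 [540.1 -79.7 299.9] [-0.37  0.22  0.54  1.79 -0.12  1.17  1.78]
ring_gauge [(0.86, array([ 551.5, -221.1,   10.2])), (0.66, array([ 4.265e+02, -2.546e+02,  3.000e-01]))]
drawer_unit [(0.75, array([764.3,  73.9,   1.6]))]
drawer_floor [(0.73, array([681. , -10.2,  85.7]))]
rack [(0.8, array([ 5.512e+02,  9.940e+01, -3.000e-01])), (0.6, array([451.5, 219.4,  -2.7]))]
plate [(0.63, array([438.5, 240.3,  12.8]))]
label [(0.63, array([682.9, -12.3,  88.6]))]
grip_band [(0.95, array([469.5, 255.2,  60.4]))]
reader [(0.59, array([ 702.2, -356.8,   -0.9]))]
lens []
parallel_1 [(0.68, array([458.5, 205.3,   8.1]))]
bushing_1 [(0.51, array([410.8, -29. ,  -0.5]))]
marker_2 [(0.63, array([ 3.615e+02, -1.723e+02,  3.000e-01]))]
4.7917
```

View pics/w1.png

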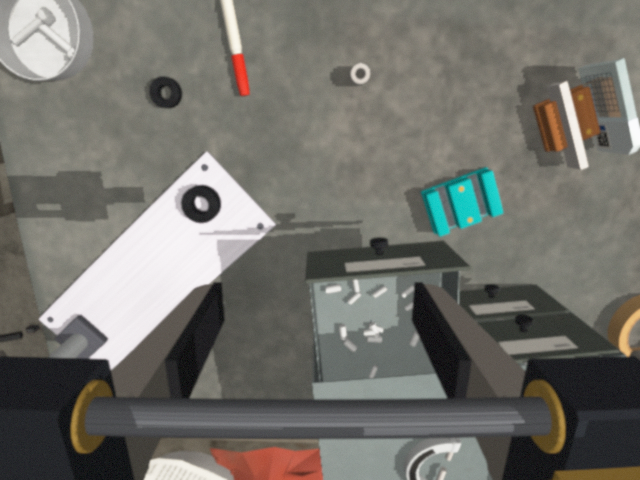

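The ring is at (201,203). The base plate corners are at (207,152), (274,225) and (39,321). The top edge of the drawer front runs (305,278)–(469,266), and the carcass front edge (314,383)–(450,374). The rack is on the right at (570,115).

```bash
python3 - <<'E'
from h import *
ci=np.load("ci1.npy",allow_pickle=True).item()
P=[onz(p,6,ci) for p in [(207,152),(274,225),(39,321)]]
print("base",np.round(P,1), [np.degrees(np.arctan2(*(b-a)[1::-1])) for a,b in [(P[0],P[1]),(P[0],P[2])]],[np.linalg.norm(P[i]-P[0]) for i in (1,2)])
F=[onz(p,159,ci) for p in [(305,278),(469,266)]];d=F[1]-F[0]
print("front",np.round(F,1),np.linalg.norm(d),np.degrees(np.arctan2(-d[0],d[1])))
F=[onz(p,165,ci) for p in [(314,383),(450,374)]];d=F[1]-F[0]
print("carc",np.round(F,1),np.degrees(np.arctan2(-d[0],d[1])))
print("ring",onz((201,203),20,ci))
im=cv2.imread("pics/w1.png");g=cv2.cvtColor(im,cv2.COLOR_BGR2GRAY)
m=((g<60)).astype(np.uint8);m[:,:170]=0;m[:,235:]=0;m[:175]=0;m[235:]=0
c=max(cv2.findContours(m,0,2)[0],key=cv2.contourArea);(x,y),r=cv2.minEnclosingCircle(c);M=cv2.moments(c)
print((x,y),r,M["m10"]/M["m00"],M["m01"]/M["m00"])
# base plate min-area rect edges via threshold (two edges)
b=(g>190).astype(np.uint8);b[:,290:]=0;b[:140]=0;b[345:]=0
c=max(cv2.findContours(b,0,2)[0],key=cv2.contourArea)[:,0]
W=np.array([onz(p,6,ci)[:2] for p in c])
for a,bb in [(0,1),(0,2)]:
  A,B=P[a][:2],P[bb][:2];u=(B-A)/np.linalg.norm(B-A);s=(W-A)@u;e=(W-A)@np.array([-u[1],u[0]])
  k=(abs(e)<6)&(s>12)&(s<np.linalg.norm(B-A)-25)
  v=cv2.fitLine(W[k].astype(np.float32),cv2.DIST_HUBER,0,.01,.01).ravel();print(k.sum(),v.round(2),np.degrees(np.arctan2(v[1],v[0])))
E
```

```text
base [[ 493.5 -209.3    6. ]
 [ 582.5 -133.1    6. ]
 [ 719.7 -464.2    6. ]] [np.float64(40.5817888416047), np.float64(-48.40871121259801)] [np.float64(117.16026139097775), np.float64(340.8279306445253)]
front [[588.1 -90.2 159. ]
 [577.   51.6 159. ]] 142.20228767317008 4.455415723125216
carc [[692.2 -82.5 165. ]
 [683.   44.7 165. ]] 4.1215793344026554
ring [ 551.63789826 -217.26033342   20.        ]
(200.77777099609375, 203.0) 18.467628479003906 200.63448631905007 203.36620203063154
6 [   0.75    0.66  525.35 -181.13] 41.292713
13 [   0.66   -0.75  605.   -337.26] -48.785755
```

```bash
cat >> h.py <<'E'
def down(yaw): # tool down, tool y at world direction yaw deg (90 = +y)
    a=np.radians(yaw);y=np.array([np.cos(a),np.sin(a),0]);z=np.array([0,0,-1.])
    return Ro.from_matrix(np.c_[np.cross(y,z),y,z]).as_rotvec()
RY,RO=-48.6,np.array([702.8,-358.6,0]); DY=4.4; DF=np.array([681,-11.5,87.])
DR=Ro.from_euler('z',DY,degrees=True).as_matrix(); RR=Ro.from_euler('z',RY,degrees=True).as_matrix()
def st():
    o=robot.observe();print("t",round(o["t"],2),np.round(o["tcp_pos"],1),"F",np.round(o["contact_force"],1),"grip",round(o["grip_width"]*92,1),round(o["grip_force"],1));return o
E
python3 - <<'E'
from h import *
rv=down(90+RY); p=np.array([551.5,-219.])
robot.movep([*p,120],rv);robot.hold(.2)
ci=viewer.camera_info("wrist");im=viewer.read_camera("wrist");cv2.imwrite("pics/w2.png",im[:,:,::-1])
print(w("ring_gauge","wrist",ci))
for s in viewer.silhouettes("ring_gauge","wrist")[:2]:
    m=s["mask"].astype(np.uint8);c=np.vstack(cv2.findContours(m,0,2)[0])[:,0]
    W=np.array([onz(q,20,ci)[:2] for q in c]).astype(np.float32);print(s["confidence"],cv2.minEnclosingCircle(W))
print(pix([*p,22],ci));st()
E
```

```text
[(0.66, array([ 426.5, -251.8,    2.6])), (0.63, array([ 554.4, -221.6,    9. ]))]
0.77 ((551.466552734375, -219.21864318847656), 24.187936782836914)
0.77 ((429.6877136230469, -247.39401245117188), 17.946027755737305)
[314.56522369 239.67864004]
t 6.05 [ 552.1 -218.4  120.8] F [-0.3  0.3  0.6] grip 92.2 0.0
```

```bash
python3 - <<'E'
from h import *
p=np.array([552,-219.5])
robot.servo_line([*p,9],feed=120);st()
grip(0.3,25);o=st()
if 42<o["grip_width"]*92<49:
    robot.servo_line([*p,200],feed=180);o=st()
    d=DF+DR@[-40,0,0];rv=down(90+DY)
    robot.movep([*d[:2],205],rv);st()
    robot.hold(.2)
    ci=viewer.camera_info("wrist");im=viewer.read_camera("wrist");cv2.imwrite("pics/w3.png",im[:,:,::-1])
    np.save("ci3.npy",ci,allow_pickle=True);print(w("drawer_floor","wrist",ci),w("drawer_unit","wrist",ci))
    for q in [(-98,-72,72),(-98,72,72),(6,-68,78),(6,68,78)]: print(q,pix(DF+DR@np.array(q),ci).round())
E
```

```text
t 7.12 [ 552.5 -219.9    9.7] F [ 0.6 -0.9  0.9] grip 92.2 0.0
t 7.92 [ 552.1 -219.4    9. ] F [-0.7  0.4  0.1] grip 43.5 24.9
t 9.12 [ 551.3 -219.1  198.9] F [-0.5  0.8 -2.3] grip 43.7 24.9
t 10.02 [640.4 -17.  204.4] F [-1.3 -1.2 -1.3] grip 43.3 24.9
[(0.23, array([641.3, -19.3, 205.7]))] []
(-98, -72, 72) [191. 170.]
(-98, 72, 72) [451. 169.]
(6, -68, 78) [212. 340.]
(6, 68, 78) [431. 339.]
```

View pics/w3.png

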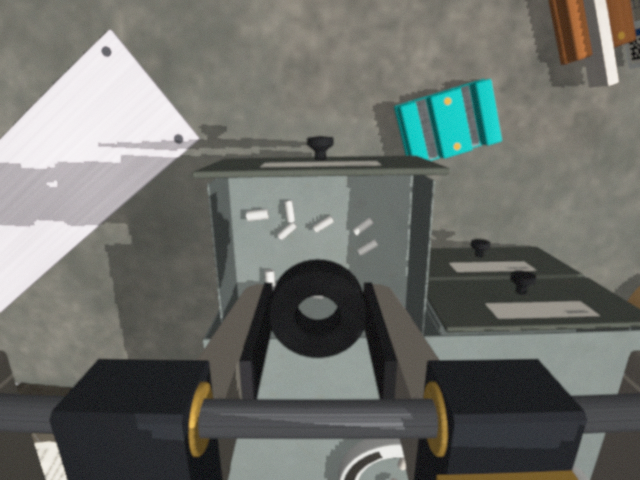

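The ring is held flat over the open part of the drawer. The front panel's top edge at rows 157–175, x 195–447 matches my prediction (191–451, row 170).

```bash
python3 - <<'E'
from h import *
d=DF+DR@[-40,0,0]
robot.servo_line([*d[:2],97],feed=120);st()
for z in (94,92,90.5):
    robot.servo_line([*d[:2],z],feed=40)
    if abs(st()["contact_force"][2])>6 and z<97: 
        if robot.observe()["contact_force"][2]>4: break
grip(0.68);st()
robot.servo_line([*d[:2],190],feed=180)
ci=viewer.camera_info("wrist");im=viewer.read_camera("wrist");cv2.imwrite("pics/w4.png",im[:,:,::-1]);print(w("ring_gauge","wrist",ci))
a=DF+DR@[-135,0,95];b=DF+DR@[-135,0,52]
robot.servo_line([*a[:2],190],feed=200);grip(0)
robot.servo_line(b,feed=150);st()
f=0;x=-135
robot.servo_line(DF+DR@[-116,0,52],feed=80);st()
robot.servo_line(DF+DR@[-35,0,52],feed=80);st()
for x in np.arange(-32,6,2.5):
    robot.servo_line(DF+DR@[x,0,52],feed=40);o=robot.observe();F=DR.T@np.array(o["contact_force"])
    if abs(F[0])>14: break
print(x,F.round(1));st()
E
```

```text
t 11.42 [641.8 -14.7  97.8] F [-0.2 -1.2 -1.3] grip 43.5 24.9
t 11.67 [641.3 -14.5  94.3] F [-0.9 -0.5 -2.1] grip 43.5 24.9
t 11.92 [641.  -14.6  91.9] F [-0.5 -0.1 -2.1] grip 43.3 24.9
t 12.17 [641.  -14.5  90.3] F [ 0.3 -0.4 -1.6] grip 43.3 24.9
t 12.63 [641.2 -14.6  90.6] F [-0.  -0.4 -0.4] grip 62.6 0.0
[(0.91, array([641.2, -14.6,  93.8]))]
t 15.53 [546.5 -22.1 139.1] F [ 0.9  0.2 -0. ] grip 0.1 0.0
t 15.93 [565.8 -20.4 139.5] F [0.5 0.4 0.5] grip 0.5 0.0
t 17.09 [646.2 -14.6 139.1] F [-1.3 -0.7  0.2] grip 0.5 0.0
-2.0 [-20.3   2.   13.3]
t 20.34 [673.  -12.1 138.9] F [-20.4   0.4  13.3] grip 0.3 10.0
```

View pics/w4.png

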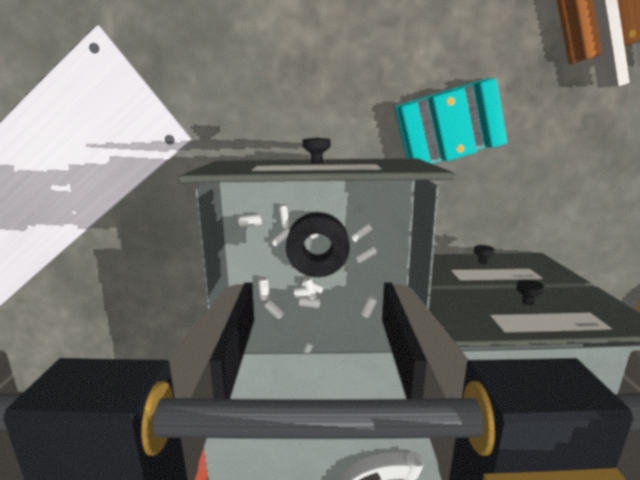

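The ring lies in the drawer at (318,244). The slide came hard up against its stop at the expected position. Next: back off and look at the rack.

```bash
python3 - <<'E'
from h import *
robot.servo_line(DF+DR@[-60,0,60],feed=150);
robot.servo_line(DF+DR@[-70,10,150],feed=200)
g=np.array([469.7,253.5]);rv=down(118)
robot.movep([g[0]-20,g[1]-10,190],rv);grip(0.4);robot.hold(.2);o=st();print(np.round(o["joints"],2))
ci=viewer.camera_info("wrist");im=viewer.read_camera("wrist");cv2.imwrite("pics/w5.png",im[:,:,::-1]);np.save("ci5.npy",ci,allow_pickle=True)
for n in ["rack","plate","label","grip_band","parallel_1"]: print(n,w(n,"wrist",ci))
viewer.read_camera("side");cs=viewer.camera_info("side");print("side",w("drawer_floor","side",cs),w("reader","side",cs),w("lens","side",cs))
E
```

```text
t 23.52 [449.7 243.6 190. ] F [-0.   0.3 -0.6] grip 36.8 0.0
[-0.8   0.26  0.28  1.98 -0.09  0.91  1.59]
rack [(0.86, array([547.1, 101. ,  -0.7])), (0.76, array([ 4.501e+02,  2.202e+02, -4.000e-01]))]
plate [(0.61, array([437.8, 239.8,   7.6]))]
label [(0.7, array([473.8, 244.4,  20.5]))]
grip_band [(0.65, array([466.2, 254.7,  57.9]))]
parallel_1 [(0.77, array([459.3, 203.2,   7.4]))]
side [] [(0.71, array([ 709.6, -356.5,    1.8]))] []
```

View pics/w5.png

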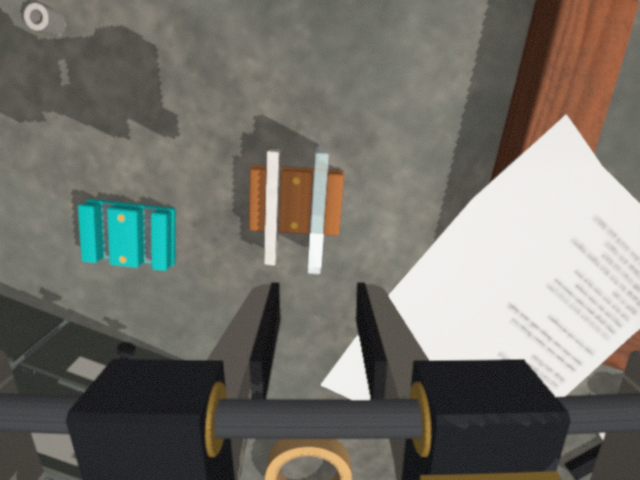

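The plate's top edge runs from (322,153) (clear end) to (315,273). The white frosted end is at rows 234–273, nearest the gripper. The parallel is to its left.

```bash
python3 - <<'E'
from h import *
ci=np.load("ci5.npy",allow_pickle=True).item()
def ang(a,b): d=b-a;return np.degrees(np.arctan2(d[1],d[0])).round(1),np.linalg.norm(d).round(1)
for nm,z,a,b in [("plate",68,(322,153),(315.5,273)),("par",34,(273,152),(270,265)),("rackL",24,(250,168),(250,231)),("rackR",24,(343,173),(340,235))]:
    A,B=onz(a,z,ci),onz(b,z,ci);print(nm,A.round(1),B.round(1),ang(A,B))
print("frost start",onz((317,234),68,ci).round(1))
im=cv2.imread("pics/w5.png");c=im[130:300,230:360];cv2.imwrite("pics/w5c.png",cv2.resize(c,None,fx=4.4,fy=3.5*1,interpolation=cv2.INTER_CUBIC))
E
```

```text
plate [395.4 218.6  68. ] [481.9 259.1  68. ] (np.float64(25.1), np.float64(95.5))
par [416.  184.3  34. ] [506.7 225.9  34. ] (np.float64(24.6), np.float64(99.8))
rackL [438.6 172.2  24. ] [489.7 196.2  24. ] (np.float64(25.2), np.float64(56.5))
rackR [404.9 244.9  24. ] [454.9 269.7  24. ] (np.float64(26.3), np.float64(55.8))
frost start [452.2 244.7  68. ]
```

View pics/w5c.png

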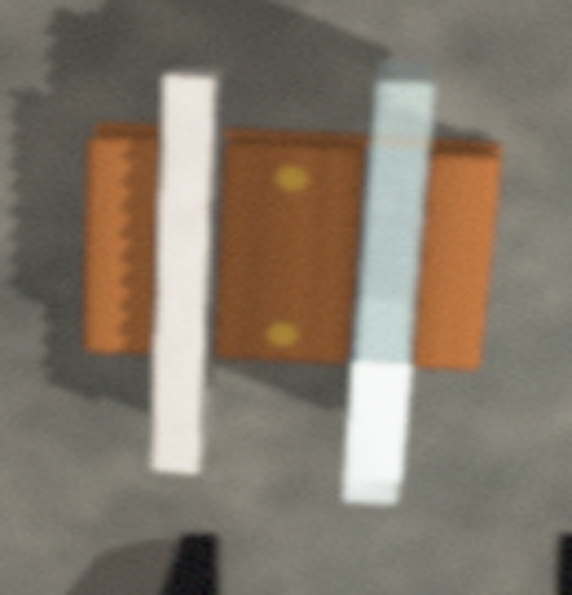

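```bash
cat >> h.py <<'E'
n_=RR@np.array([.70711,0,.70711]);t_=RR@np.array([.70711,0,-.70711])
LENS=RO+RR@np.array([-50,0,270.]);FM=np.c_[np.cross(-n_,t_),-n_,t_];FRV=Ro.from_matrix(FM).as_rotvec()
FIN=LENS-n_*160-5*n_-19*t_
E
python3 - <<'E'
from h import *
print(FIN.round(1),kin.ik(FIN,FRV),kin.ik(FIN-90*t_,FRV))
g=np.array([469.,253.]);rv=down(115.2)
robot.movep([*g,110],rv);robot.hold(.1)
robot.servo_line([*g,41],feed=80);robot.hold(.2);st()
grip(0.05,35);robot.hold(.2);o=st()
if 8<o["grip_width"]*92<14:
    robot.servo_line([*g,120],feed=80);st()
    robot.servo_line([*g,240],feed=180);o=st();print(np.round(o["joints"],2))
    im=viewer.read_camera("side");cv2.imwrite("pics/s2.png",im[:,:,::-1])
E
```

```text
[ 583.7 -223.5  166.8] [-0.52009063  0.39318784  0.65873509  2.26012728  1.60397248  0.30644223
  0.80974967] [-0.69956268  0.15257826  0.67659743  2.31505223  1.26964062  0.51917379
  1.15161828]
t 25.77 [469.3 253.2  41.5] F [-0.5 -0.2  0.3] grip 36.5 0.0
t 26.48 [469.2 252.8  41. ] F [ 0.6 -1.2  0.1] grip 9.5 34.9
t 27.62 [468.6 252.8 119.5] F [-0.2  0.2 -1.9] grip 9.6 35.0
t 28.44 [468.3 252.6 238.9] F [-0.9 -0.2 -2.4] grip 9.7 35.0
[-0.82  0.24  0.31  1.88 -0.08  1.03  1.54]
```

View pics/s2.png

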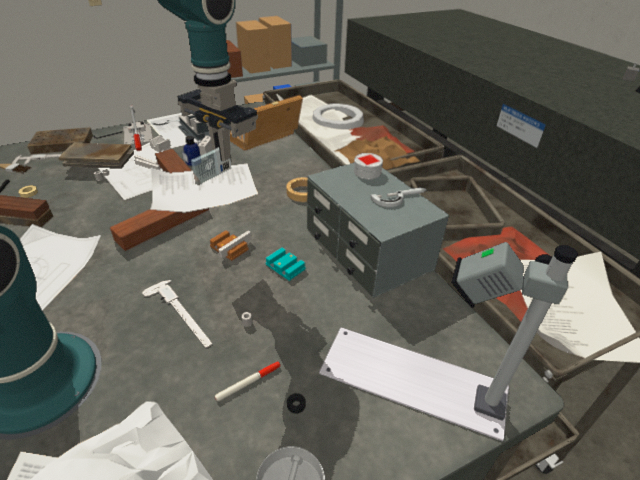

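The drawers are all shut, the plate hangs in the gripper at (208,165), and the parallel is still in the rack. Next is the presenting pose.

```bash
python3 - <<'E'
from h import *
robot.movep([500,20,290],down(122));st()
robot.movep(FIN-90*t_,FRV);o=st();print(np.round(o["joints"],2))
robot.servo_line(FIN,feed=70,rotation=FRV);robot.hold(.3);o=st();print(np.round(o["joints"],2))
print("aim",(LENS-160*n_).round(1),"lens",LENS.round(1))
for c in ["side","scene"]:
    ci=viewer.camera_info(c);im=viewer.read_camera(c);cv2.imwrite(f"pics/{c}3.png",im[:,:,::-1])
    print(c,[(k,w(k,c,ci)) for k in ["label","grip_band","plate","lens","reader"]],pix(LENS-160*n_,ci).round())
    if c=="side":
        u,v=pix(LENS-160*n_,ci).astype(int);cv2.imwrite("pics/s3c.png",cv2.resize(im[v-90:v+90,u-110:u+110,::-1],None,fx=3.3,fy=3.3,interpolation=2))
E
```

```text
t 29.44 [499.7  21.5 289.3] F [-0.2  0.  -1.4] grip 9.9 35.0
t 30.67 [ 542.3 -174.9  230.6] F [ 0.1 -0.6 -0.6] grip 10.0 35.0
[-0.52  0.14  0.48  2.31  1.29  0.55  1.14]
t 32.4 [ 583.8 -223.3  166.9] F [-0.2  0.  -1.3] grip 9.7 35.0
[-0.42  0.37  0.54  2.25  1.6   0.36  0.83]
aim [ 594.9 -236.2  156.9] lens [ 669.7 -321.1  270. ]
side [('label', [(0.71, array([ 595.9, -243.7,  155.9]))]), ('grip_band', [(0.82, array([ 577.1, -213.6,  183.7]))]), ('plate', [(0.75, array([ 577.7, -257.7,  144.1]))]), ('lens', [(0.77, array([ 669.5, -320.6,  266.5]))]), ('reader', [(0.69, array([ 363.4, -172.1,   -1.7])), (0.58, array([ 706.7, -358.3,   -1. ]))])] [380. 311.]
scene [('label', [(0.42, array([ 4.474e+02,  2.172e+02, -1.000e-01])), (0.27, array([782.9,  -2.5,  84.9]))]), ('grip_band', []), ('plate', []), ('lens', [(0.64, array([ 669.7, -322.5,  274.3])), (0.62, array([445.9, 220.3,  -2.4]))]), ('reader', [(0.68, array([ 700. , -360.6,    1.9]))])] [335. 194.]
```

View pics/s3c.png

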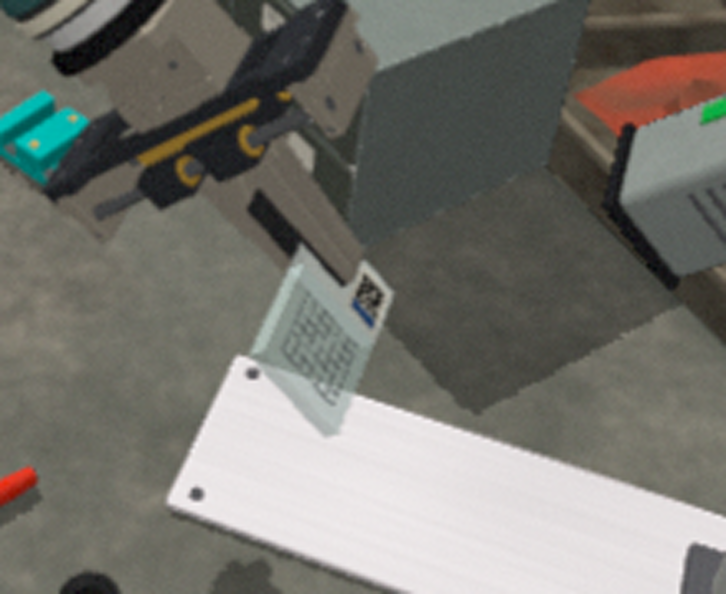

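The label is uncovered and faces the head. It sits at about (381.5,309.5) in the side picture, against (380,311) predicted. I'll average a few more readings before handing in.

```bash
python3 - <<'E'
from h import *
ci=viewer.camera_info("side");A={k:[] for k in ["label","grip_band","plate","lens"]}
for i in range(6):
    viewer.read_camera("side")
    for k in A:
        r=w(k,"side",ci)
        if r: A[k].append(r[0][1])
L=LENS-160*n_;y=RR@[0,1,0]
E={"label":L,"grip_band":L-5*n_-36*t_,"plate":L-5*n_-31*y+14*t_,"lens":LENS}
for k in A:
    d=np.array(A[k])-E[k];d=d[np.linalg.norm(d,axis=1)<40];print(k,len(d),np.median(d,axis=0).round(1),"along n,y,t",np.round(np.median(d@np.c_[n_,y,t_],axis=0),1),d.std(0).round(1))
im=viewer.read_camera("side");u,v=pix(L,ci)
for s in viewer.silhouettes("label","side")[:1]: print(s["confidence"],s["mask"].sum(),np.argwhere(s["mask"]).mean(0)[::-1],(u,v))
o=st()
E
```

```text
label 6 [ 2.7 -6.1 -0.9] along n,y,t [ 2.8 -1.5  4.8] [2.4 1.5 1. ]
grip_band 6 [1.6 0.3 2.7] along n,y,t [ 2.4  1.7 -2.3] [1.7 0.4 1.8]
plate 5 [3.7 1.9 1.2] along n,y,t [ 1.8  4.  -1. ] [1.9 0.8 1.3]
lens 5 [ 1.7  0.8 -1.9] along n,y,t [-1.7  1.8  1. ] [2.2 1.3 1.2]
0.66 136 [246.51470588 318.91176471] (np.float64(379.6817653762421), np.float64(310.91092383178693))
t 34.6 [ 583.7 -223.5  166.8] F [-0.2  0.8 -1.4] grip 9.8 35.0
```

```bash
python3 -c "
from h import *
robot.hold(.3);print(robot.job_done())"
```

```text
the job is handed in; nothing more can be done
None
```

I handed the job in at about 35 s: the ring gauge is in the upper right drawer, which is shut against its stop, and the arm is holding the plate by its frosted end, label uncovered and squarely facing the lens about 16 cm away, centred to within a few mm by the side camera.

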